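# Set the seasoning tray's splash guard and return the salt under it

## Robot

A 6-joint arm with a two-finger parallel gripper is mounted at the origin on a cart in front of the work surface, level with it; the furniture and walls round the work are solid. World frame = base frame: x ahead of the robot, y to its left, z up, the work surface at z = 0. Lengths are in m, angles in rad, forces in N, time in s.
With the tool pointing down it reaches from about 0.35 to 0.85 m from the base axis. Payload 8.1 kg.
Tool frame: the origin (TCP) lies midway between the tips of the shut fingers; the grasp point (between the pads) lies 19 mm behind it; z points along the fingers, y is the direction in which the jaws open and shut (so a half turn about z gives the same grasp; the last joint's range is limited). The gripper opens to 93 mm and grips with 3 to 60 N. Pads are 15 mm wide; open, the fingers measure 128 mm over their backs; the gripper's body (75 mm by 188 mm) begins 65 mm behind the grasp point.
Start: joints at [-1.24, 0.13, 1.488, -0, 1.523, -0.085], TCP at [0.242, -0.549, 0.219] pointing down, gripper open.
Joint ranges: [-2.96, 2.96], [-0.89, 2.26], [0.02, 2.5], [-1.34, 4.48], [0, 2.73], [-2.66, 2.66]. Speed limits (rad/s): [2.39, 2.39, 2.79, 3.14, 3.14, 3.14].

## Interface

Orientations are given as a rotation vector (axis times angle).
In Python, from plant import r, optics, order gives the robot as it stands.
- The arm moves only by the tool arm_command, never from a script. Its argument "steps" is a list that holds one entry, the list of rows, each a list of 7 numbers: the turn, a rotation vector about the tool's x, y, z in degrees, then the shift along the tool's x, y, z in cm, then the closure in counts, from 0 (fully open) to 255 (shut). A call has 1 to 12 rows; each row is the pose to reach, as a shift and turn from the pose commanded when the call began, along the tool's axes at that moment; what a row does not reach only later rows make up. A row lasts 1/8 s, in which the tool goes at most 62.5 mm and 10.7 degrees, less where a joint would pass 70% of its speed; a pose out of reach is approached as far as the arm can. A call with a gripper value outside its range is refused whole. The fingers move at their own pace and stop on an object; "newtons" is the grip in N (left out, the last holds). Time passes only in rows, so rows that repeat a pose let the fingers close. It gives the time, the measured TCP pose, the force and the opening at its end, in the units of the state.
- r.state(): the state, without advancing time (a new reading comes with each control period).
- optics.get_image(name): name is "side" or "top" or "wrist"; returns (picture, depth): 400x640x3 uint8, red, green, blue; 400x640 float32, m along the optical axis (not along the pixel's ray), 0 where there is no reading.
- optics.camera_info(name): a dict with "vfov" (degrees; the focal length in pixels is half the picture's height over the tangent of half this angle, whatever the lens; pixels are square), "cx", "cy" (the principal point, pixels), "R" (3x3) and "t" (3): a world point X has camera coordinates R X + t; the wrist camera has in their place "T_tool_cam" (4x4, takes a point from camera to tool coordinates, whose origin is the TCP and whose axes are the flange's). Camera axes: x right, y down, z forward; pixel columns grow to the right and rows downward; lengths in m; the calibration is good to about 2 mm. A picture is of the moment at which its call begins: read the wrist's pose just before it. camera_info takes no time and is no camera call.
- order.job_done(): hands the job in, once; it reports no verdict.
Trained networks look in the newest picture that a camera, given by its name, has taken for a name from the list of things; names that differ only in an ending like _2 or _b are one class to them, and where a whole thing is asked for, a point or a joint stands for the part that bears it (a point fixed in the world has none). Each returns a list of dicts, best first, with "conf" (0 to 1); they miss things now and then, are a little off and sometimes report something else, mostly with a low value. They report only what shows in the picture. A call takes as long as a camera call.
- optics.outline_of(camera, label): "mask" (400x640 bool, what is visible of it) and "box" ([left, top, width, height] in pixels, round what is visible of it).
The state is a dict: "time_s": time; "joint_positions": joint angles; "joint_vel": joint speeds; "joint_efforts": joint torques, N m; "tool_pos": TCP position; "ee_rot": TCP orientation; "contact_force": force on the tool from outside, world axes, zero at the start; "torque": the same for the moment, N m; "finger_gap": finger opening in m.
Only numpy, scipy, OpenCV 4.12 (cv2) and the standard library are available. Lean on these libraries where they do the work, as an engineer would, in place of code of your own. Each camera call takes 0.05 s, during which the arm holds its last target.

## Task

Raise the clear splash guard of the low steel seasoning tray (the near one, with two dishes of topping in it) by its tab to an opening of 50 degrees from its closed, level position, let go and make sure that it stays there by itself. Then, without shifting the guard, reach in under it and set the salt shaker down upright on the floor of the tray's rear row, between the low divider and the back housing, and leave it standing there. Leave the pepper jar where it stands.

Things in the scene. Friction and masses are not known exactly. Their poses are not given: they have to be found in the camera images.
- tray: Fixed steel tray, 260 mm deep (x) by 270 wide (y), at a varying place and yaw; origin: centre of its underside on the table, +x to its back, z up. Floor top at z = 6 mm, front and side walls 26 high; divider 18 high at x = -16 to -10; back housing at x = 80 to 130, 98 high, carries the guard's hinge. Two dishes, 90 wide and 20 high, are fixed in the front row.
- rear_row (a point): Middle of the tray's empty rear row, on its floor (tray frame x = 35, y = 0, z = 6 mm); axes as the tray's. The row is 90 mm deep, from the divider (x = -10) to the housing (x = 80), and 260 mm wide.
- guard (a joint): Opening of the guard in rad: 0 = closed, level over the tray; grows as the front edge is raised up and back; stop at 1.70; 50 degrees is 0.873. A stiff friction hinge: 3 to 5 N at the tab turns it, and it stays where it is left. The guard is a clear sheet in a steel frame, 256 mm wide, at most 9 mm thick, reaching 235 mm from the hinge axis.
- guard_hinge (a point): Middle of the guard's hinge axis, which runs along the tray's y (tray frame x = 120, y = 0, z = 115 mm). It does not move with the guard.
- guard_tab (a point): Point to grip on the black tab at the middle of the guard's front edge, 267 mm from the hinge axis in the guard's plane; it turns with the guard. The tab sticks out 50 mm from the edge, is 14 mm wide (along the tray's y: the faces to pinch) and 10 mm thick; this point is 18 mm short of its end. With the guard closed its axes are the tray's.
- salt_center (a point): Centre of the salt shaker, half-way up (45 mm over its foot): a round grey shaker with a domed cap, 44 mm in diameter up to 70 mm, cap 34 mm, 90 mm tall, about 0.1 kg, z along its axis. It stands on the table right of the tray; it and the pepper jar may have swapped places.
- pepper_center (a point): Centre of the pepper jar, half-way up (53 mm over its foot); a round spice jar with a broad flat-topped screw cap, 46 mm in diameter, 106 mm tall. A bystander.

How it is judged:
By the outcome, as a careful person would: the job done as asked, in the order asked, and still so for the second after the job is handed in, with the robot touching nothing.
It also fails if it takes over 64 s, if anything falls off the work surface, if the arm or the gripper's body presses on something with over 40 N, if the wrist force passes 120 N, or if a joint passes its speed limit or range.

## Working session

There is one attempt and no reset: what is moved stays moved. The work goes in short steps, Python scripts to look and compute and a tool call to move; the robot and the scene stay as the last step left them, time stands still between calls to the robot, and variables do not carry over. Pictures are saved under pics/ and viewed, and the job is handed in when it is done.

Besides the shell and the picture viewer there is one more tool, called after "Call:" as a command line: name --argument value ..., lists and objects as JSON in quotes. arm_command: Moves the arm, as the interface text tells. Its arguments: {"type":"object","properties":{"steps":{"type":"array"},"newtons":{"type":"number"}},"required":["steps"]}

```bash
mkdir -p pics; ls
cat > h.py <<'E'
import numpy as np, cv2
from scipy.spatial.transform import Rotation as R
from plant import r, optics, order
def cam(n):
    c=optics.camera_info(n); f=200/np.tan(np.radians(c['vfov'])/2); return c,f
def save(n,img): cv2.imwrite('pics/'+n+'.png',img[:,:,::-1])
def world(n,u,v,d,st=None):
    c,f=cam(n); p=np.stack([(u-c['cx'])/f*d,(v-c['cy'])/f*d,d],-1)
    if n=='wrist':
        T=np.array(c['T_tool_cam']); p=p@T[:3,:3].T+T[:3,3]
        return p@R.from_rotvec(st['ee_rot']).as_matrix().T+st['tool_pos']
    return (p-np.array(c['t']))@np.array(c['R'])
def proj(n,X,st=None):
    c,f=cam(n); X=np.atleast_2d(X)
    if n=='wrist':
        T=np.array(c['T_tool_cam']); p=(X-st['tool_pos'])@R.from_rotvec(st['ee_rot']).as_matrix()
        p=(p-T[:3,3])@T[:3,:3]
    else: p=X@np.array(c['R']).T+c['t']
    return np.c_[p[:,0]/p[:,2]*f+c['cx'],p[:,1]/p[:,2]*f+c['cy']]
E
python3 - <<'E'
from h import *
s=r.state(); print(s)
for n in ['side','top','wrist']:
    im,d=optics.get_image(n); save('a_'+n,im); np.savez('a_'+n,im=im,d=d)
    c,f=cam(n); print(n,f,c)
    for l in ['tray','guard','guard_tab','salt_center','pepper_center']:
        o=optics.outline_of(n,l)
        print(l,[(x['conf'],x['box']) for x in o][:3])
        if o: np.save(f'm_{n}_{l}',o[0]['mask'])
E
```

```text
pics
{'time_s': 0.0, 'joint_positions': array([-1.24040649e+00,  1.31132259e-01,  1.48926724e+00, -1.97408258e-05,
        1.52299652e+00, -8.53898390e-02]), 'joint_vel': array([-0.0012348 , -0.00179176, -0.00031708, -0.00046099,  0.00072895,
       -0.00063373]), 'joint_efforts': array([-5.46946903e-04, -5.59851873e+01, -4.91753948e+01,  7.65975472e-02,
        3.53364414e-02, -1.20861901e-04]), 'tool_pos': array([ 0.24217772, -0.54833766,  0.21761133]), 'ee_rot': array([-3.07220055e+00, -6.48043562e-01,  3.76665671e-04]), 'contact_force': array([0.23289626, 0.42743912, 0.35092963]), 'torque': array([-0.00010699, -0.03453315,  0.02263443]), 'finger_gap': 0.09313548370181612}
side 406.6919779546233 {'vfov': 52.373397024556255, 'cx': 318.54705184451984, 'cy': 199.68567668546373, 'R': array([[-0.9979937 , -0.06129587,  0.01585518],
       [-0.04711905,  0.55179462, -0.83264788],
       [ 0.04228907, -0.83172442, -0.55357576]]), 't': array([0.59628095, 0.18916864, 0.84642645])}
tray [(0.6, [191.8, 177.8, 174.8, 199.9])]
guard [(0.86, [202.0, 179.4, 164.1, 112.7]), (0.66, [192.4, 179.2, 
[... 490 characters left out ...]
47.7, 123.3, 103.2])]
guard [(0.59, [186.0, 145.5, 110.7, 69.6])]
guard_tab [(0.82, [184.6, 148.2, 117.5, 69.2])]
salt_center [(0.87, [405.0, 210.9, 21.3, 20.0])]
pepper_center []
wrist 338.7376725987841 {'vfov': 61.11753204218465, 'cx': 314.8653353024781, 'cy': 199.44297884033998, 'T_tool_cam': array([[-4.77507322e-04, -9.60596308e-01, -2.77946946e-01,
         7.67891733e-02],
       [ 9.99999786e-01, -5.83154235e-04,  2.97425775e-04,
         7.12941188e-04],
       [-4.47792040e-04, -2.77946744e-01,  9.60596381e-01,
        -1.68145589e-01],
       [ 0.00000000e+00,  0.00000000e+00,  0.00000000e+00,
         1.00000000e+00]])}
tray []
guard []
guard_tab []
salt_center []
pepper_center []
```

View pics/a_side.png

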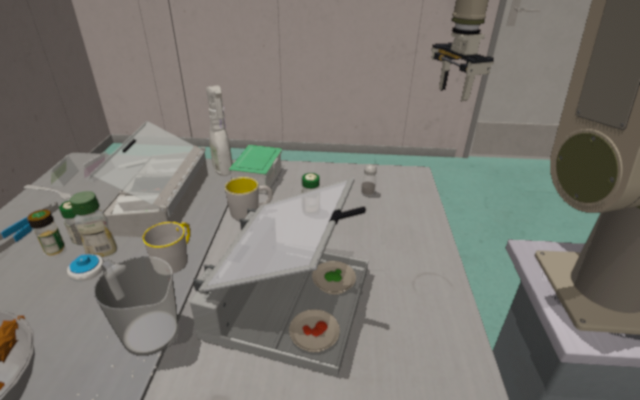

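View pics/a_top.png

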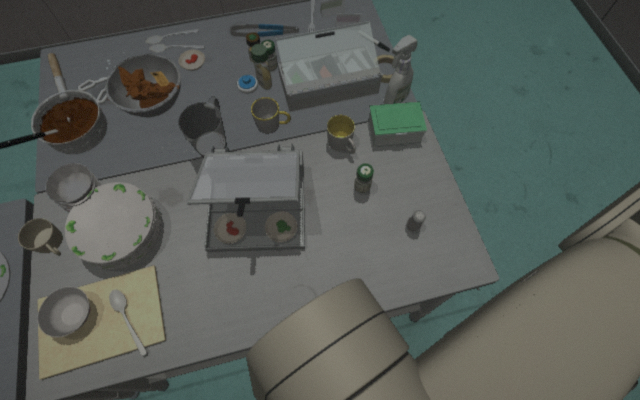

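View pics/a_wrist.png

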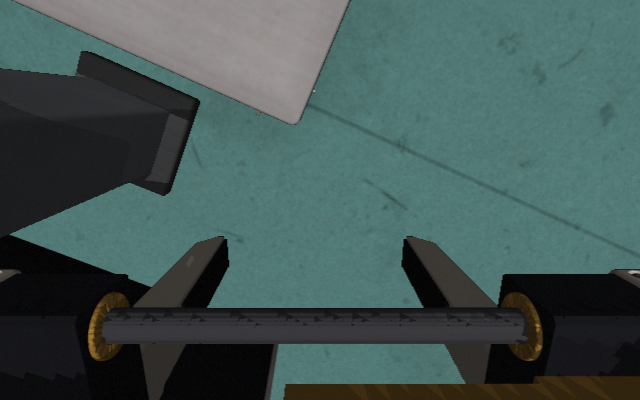

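Side view: the guard is already part-open, with the tab at about (348,214). The tray is at (270,310), the green-capped pepper jar at (311,190) and the salt at (370,180). I'll measure these next.

Run:
```python
from h import *
for n,(x,y,w,h) in {'side':(180,160,200,220),'top':(170,130,160,130)}.items():
    im=np.load(f'a_{n}.npz')['im'][y:y+h,x:x+w]
    k=600/h if n=='side' else 4.6
    save('c_'+n,cv2.resize(im,None,fx=k if n=='side' else 4.6,fy=k,interpolation=cv2.INTER_CUBIC)); print(n,k)
V,U=np.mgrid[:400,:640]
P={}
for n in ['side','top']:
    d=np.load(f'a_{n}.npz')['d']; P[n]=world(n,U,V,d)
    m=np.load(f'm_{n}_salt_center.npy')&(d>0); p=P[n][m]
    print(n,'salt',m.sum(),p.min(0),p.max(0),np.median(p,0), np.sort(p[:,2])[-5:])
# ray-plane for tops
d=np.load('a_side.npz')['d']
m=np.load('m_side_pepper_center.npy')&(d>0); p=P['side'][m]; print('pep',p.min(0),p.max(0),np.median(p,0))
for u,v in [(362,183),(355,188)]: print(P['top'][v,u])
for u,v in [(348,214),(340,216),(360,211),(352,184),(207,287),(252,218)]: print('side',u,v,P['side'][v,u])
for u,v in [(243,200),(241,207),(301,152),(298,198),(193,200),(215,152)]: print('top',u,v,P['top'][v,u])
```

```text
side 2.727272727272727
top 4.6
side salt 407 [ 4.49226001e-01 -5.02706806e-01  1.25192519e-04] [ 0.49911995 -0.3100061   0.09249356] [ 0.48116242 -0.32071884  0.05037986] [0.0903994  0.09057789 0.09090406 0.09141514 0.09249356]
top salt 290 [ 0.460221   -0.37113285 -0.00046139] [ 0.49735388 -0.31365677  0.09184591] [ 0.47340917 -0.32683689  0.06230435] [0.09051563 0.09058381 0.0906576  0.09124024 0.09184591]
pep [ 6.13743617e-01 -4.32164591e-01  2.23384587e-04] [ 0.67413789 -0.20723522  0.10916872] [ 0.63717102 -0.21704393  0.10215966]
[ 0.61656557 -0.22263126  0.0671919 ]
[ 0.63054483 -0.21083022  0.01496838]
side 348 214 [0.54769272 0.10678557 0.23956405]
side 340 216 [0.56019597 0.10462818 0.23332027]
side 360 211 [0.52946907 0.11160672 0.24988301]
side 352 184 [ 0.53967269 -0.00832889  0.22592203]
side 207 287 [0.76833615 0.18051938 0.13464739]
side 252 218 [ 0.73582737 -0.02030476  0.12753775]
top 243 200 [0.56551964 0.09194616 0.23140993]
top 241 207 [0.54487048 0.09843671 0.24092432]
top 301 152 [ 0.73928616 -0.07911215  0.09527612]
top 298 198 [ 0.64567606 -0.04407674  0.00426764]
top 193 200 [0.59689911 0.20315492 0.22582255]
top 215 152 [0.77863861 0.14942265 0.1260737 ]
```

View pics/c_side.png

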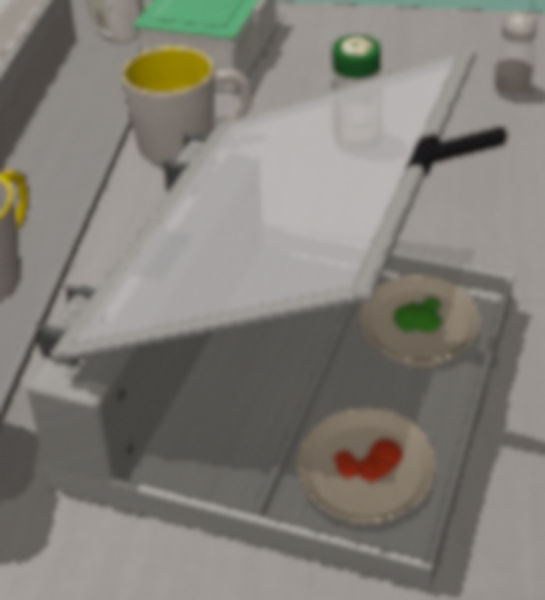

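View pics/c_top.png

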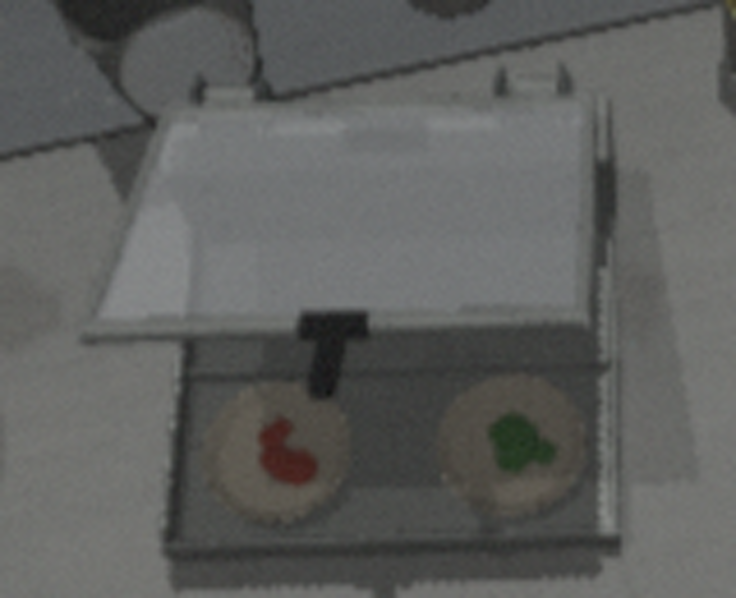

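```bash
cat >> h.py <<'E'
def traypt(q,p):
    x,y,a=q[:3]; p=np.atleast_2d(p); c,s=np.cos(a),np.sin(a)
    return np.c_[x+c*p[:,0]-s*p[:,1], y+s*p[:,0]+c*p[:,1], p[:,2]]
def gpt(q,th,L,y,h=0):  # guard point at L from hinge, h normal offset
    return traypt(q,[[.120-L*np.cos(th)+h*np.sin(th)*1, y, .115+L*np.sin(th)+h*np.cos(th)]])
E
python3 - <<'E'
from h import *
from scipy.optimize import least_squares
obs=[('side',(339.5,368.3),'t',(-.13,.135,.026)),('side',(367,264.5),'t',(-.13,-.135,.026)),
('top',(205.9,248.5),'t',(-.13,.135,.026)),('top',(304.3,248.5),'t',(-.13,-.135,.026)),
('side',(312.7,267.4),'g',(.235,.128)),('side',(352.3,181.3),'g',(.235,-.128)),
('top',(188.5,202.8),'g',(.235,.128)),('top',(298.3,200.7),'g',(.235,-.128)),
('side',(364.4,209.5),'g',(.285,0)),('top',(239.6,215.9),'g',(.285,0))]
def res(q):
    o=[]
    for n,uv,k,p in obs:
        X=traypt(q,[p]) if k=='t' else gpt(q,q[3],*p)
        o.append(proj(n,X)[0]-uv)
    return np.concatenate(o)
s=least_squares(res,[.65,.06,.2,.5],loss='soft_l1'); q=s.x
print(q,np.degrees(q[2:])); print(res(q).reshape(-1,2).round(1))
np.save('q',q)
print('tab',gpt(q,q[3],.267,0),'tab50',gpt(q,.873,.267,0),'rear',traypt(q,[[.035,0,.006],[.035,-.08,.006]]))
# salt circle fit
V,U=np.mgrid[:400,:640]
for n,l in [('side','salt_center'),('top','salt_center'),('side','pepper_center')]:
    d=np.load(f'a_{n}.npz')['d'];p=world(n,U,V,d)[np.load(f'm_{n}_{l}.npy')&(d>0)]
    med=np.median(p[:,:2],0); p=p[np.linalg.norm(p[:,:2]-med,axis=1)<.04]
    hi=.012<p[:,2]; b=p[hi&(p[:,2]<(.066 if 'salt' in l else .07))]
    f=least_squares(lambda c:np.linalg.norm(b[:,:2]-c,axis=1)-(.022 if 'salt' in l else .023),med,loss='soft_l1',f_scale=.002)
    print(n,l,len(b),f.x,'top mean',p[p[:,2]>(.085 if 'salt' in l else .1)].mean(0))
E
```

```text
[ 0.65037894  0.0752539  -0.22623136  0.48785142] [-12.96210225  27.95182738]
[[-2.8 -1. ]
 [ 0.8 -4.8]
 [-2.2 -0.3]
 [ 0.1 -2.9]
 [ 1.4  0.7]
 [ 1.4 -2.8]
 [-2.5  0.2]
 [-0.1 -0.4]
 [ 0.2 -0.1]
 [-0.3 -0.4]]
tab [[0.5374787  0.10124033 0.24015065]] tab50 [[0.60013696 0.08681818 0.31959141]] rear [[ 0.68448709  0.06740318  0.006     ]
 [ 0.66654257 -0.01055831  0.006     ]]
side salt_center 245 [ 0.48053399 -0.33770926] top mean [ 0.47996151 -0.33113161  0.08814551]
top salt_center 147 [ 0.48403832 -0.33811351] top mean [ 0.47977875 -0.33664662  0.08764779]
side pepper_center 2 [ 0.63481396 -0.23649263] top mean [ 0.6346026  -0.22503056  0.10586903]
```

```bash
cat >> h.py <<'E'
def overlay(name,n,im,q,th,crop,k,st=None):
    x,y,w,h=crop; o=cv2.resize(im[y:y+h,x:x+w],None,fx=k,fy=k,interpolation=cv2.INTER_CUBIC)[:,:,::-1].copy()
    def line(P,c):
        P=np.vstack(P); uv=(proj(n,P,st)-[x-.5,y-.5])*k
        cv2.polylines(o,[np.int32(uv*8).reshape(-1,1,2)],False,c,1,cv2.LINE_AA,3)
    W=.135
    line([traypt(q,[[-.13,W,.026],[-.13,-W,.026],[.08,-W,.026]]),],(0,255,255)); line([traypt(q,[[-.13,W,.026],[.08,W,.026]])],(0,255,255))
    line([traypt(q,[[-.13,W,0],[-.13,-W,0],[.13,-W,0],[.13,W,0],[-.13,W,0]])],(255,0,0))
    line([traypt(q,[[-.01,.13,.018],[-.01,-.13,.018]])],(0,255,0))
    line([traypt(q,[[.08,W,.026],[.08,W,.098],[.08,-W,.098],[.08,-W,.026]])],(255,0,255))
    line([traypt(q,[[.13,W,.0],[.13,W,.098],[.13,-W,.098]])],(255,0,255))
    line([gpt(q,th,0,.128),gpt(q,th,.235,.128),gpt(q,th,.235,-.128),gpt(q,th,0,-.128),gpt(q,th,0,.128)],(0,0,255))
    line([gpt(q,th,.235,0),gpt(q,th,.285,0)],(0,128,255))
    cv2.imwrite('pics/'+name+'.png',o)
E
python3 - <<'E'
from h import *
q=np.load('q.npy')
overlay('o_side','side',np.load('a_side.npz')['im'],q,q[3],(180,160,200,220),2.7)
overlay('o_top','top',np.load('a_top.npz')['im'],q,q[3],(170,130,160,130),4.6)
V,U=np.mgrid[:400,:640]
for n in ['side','top']:
    d=np.load(f'a_{n}.npz')['d']; p=world(n,U,V,d).reshape(-1,3); p=p[d.ravel()>0]
    l=(p[:,:2]-q[:2])@np.array([[np.cos(q[2]),-np.sin(q[2])],[np.sin(q[2]),np.cos(q[2])]])
    l=np.c_[l,p[:,2]]
    g=(abs(l[:,1])<.1)&(l[:,0]>-.08)&(l[:,0]<.1)&(l[:,2]>.105)
    A=np.c_[l[g][:,:2],np.ones(g.sum())]; c,*_=np.linalg.lstsq(A,l[g][:,2],rcond=None)
    rs=l[g][:,2]-A@c; k=abs(rs)<.01; c,*_=np.linalg.lstsq(A[k],l[g][k][:,2],rcond=None)
    print(n,g.sum(),k.sum(),c,'angle',np.degrees(np.arctan(-c[0])),'z at hinge',c[0]*.12+c[2])
    w=(l[:,2]>.03)&(l[:,2]<.09)&(abs(l[:,1])<.12)&(l[:,0]>.05)&(l[:,0]<.11); print('housing face',w.sum(),np.polyfit(l[w][:,1],l[w][:,0],1) if w.sum()>20 else '')
    f=(l[:,2]>.008)&(l[:,2]<.021)&(abs(l[:,1])<.12)&(l[:,0]>-.15)&(l[:,0]<-.115); print('front',f.sum(),np.polyfit(l[f][:,1],l[f][:,0],1) if f.sum()>20 else '')
    f=(l[:,2]>.004)&(l[:,2]<.021)&(abs(l[:,0])<.11)&(l[:,1]<-.12)&(l[:,1]>-.15); print('right',f.sum(),np.polyfit(l[f][:,0],l[f][:,1],1) if f.sum()>20 else '')
    f=(l[:,2]>.004)&(l[:,2]<.021)&(abs(l[:,0])<.11)&(l[:,1]>.12)&(l[:,1]<.15); print('left',f.sum(),np.polyfit(l[f][:,0],l[f][:,1],1) if f.sum()>20 else '')
E
```

```text
side 5443 5443 [-0.53730084 -0.00291135  0.18247758] angle 28.249175634065438 z at hinge 0.11800147841320138
housing face 570 [-0.00695511  0.07851213]
front 177 [-0.01288616 -0.12554967]
right 199 [ 0.00651719 -0.12757938]
left 740 [0.00209229 0.13614329]
top 3597 3597 [-0.53890014 -0.00345223  0.18217839] angle 28.320233544562218 z at hinge 0.11751037653617728
housing face 0 
front 159 [-0.00300932 -0.12811641]
right 189 [ 0.00094676 -0.12591213]
left 189 [-0.00180389  0.12727236]
```

View pics/o_side.png

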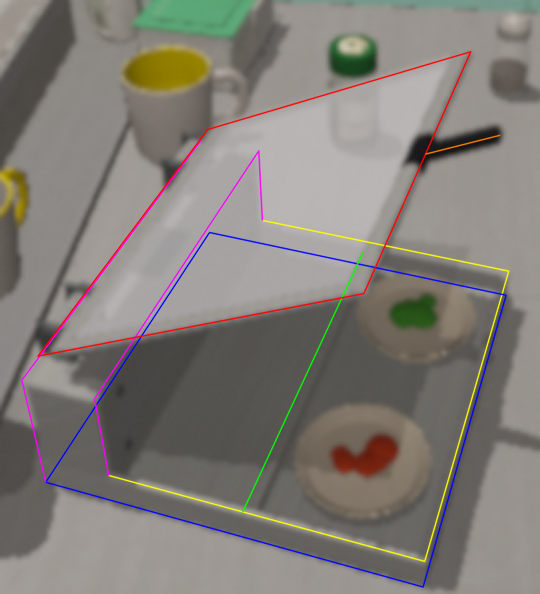

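View pics/o_top.png

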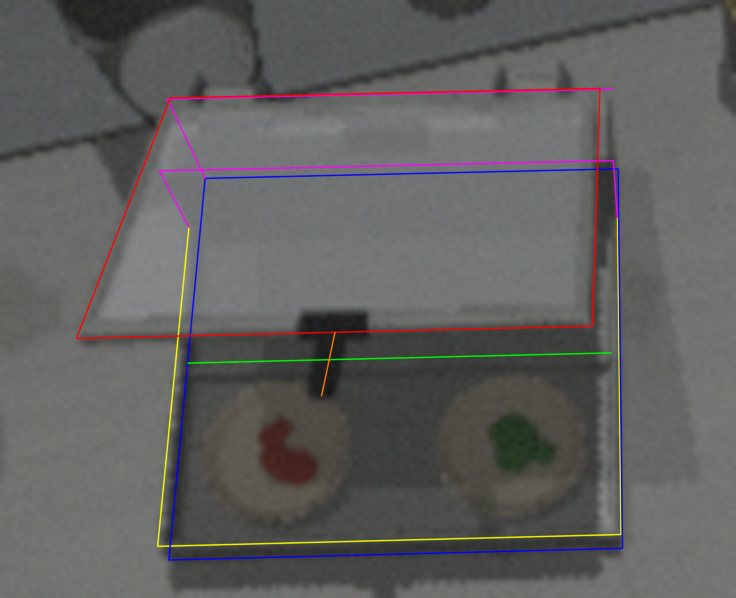

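```bash
cat >> h.py <<'E'
def pose(P,az,tilt,grasp=True):
    u=np.array([np.cos(az),np.sin(az),0]); k=np.array([0,0,1.]); t=np.radians(tilt)
    z=np.sin(t)*u-np.cos(t)*k; x=np.cos(t)*u+np.sin(t)*k
    M=np.c_[x,np.cross(z,x),z]; P=np.array(P,float)
    return M,(P+.019*z if grasp else P)
def rel(st,T):
    M0=R.from_rotvec(st['ee_rot']).as_matrix(); M,p=T
    rv=np.degrees(R.from_matrix(M0.T@M).as_rotvec()); d=M0.T@(p-st['tool_pos'])*100
    print('turn',rv.round(2),'shift cm',d.round(2),'|',round(np.linalg.norm(rv)/10.7,1),round(np.linalg.norm(d)/6.25,1)); return rv,d
E
python3 - <<'E'
from h import *
s=r.state(); q=np.load('q.npy')
M,p=pose(gpt(q,q[3],.267,0)[0],q[2],35)
pre=p-.12*M[:,2]; print(p,pre)
rel(s,(M,pre));
E
```

```text
[0.54809896 0.09879585 0.22458676] [0.48102365 0.11423468 0.32288501]
turn [-11.23  33.77  35.62] shift cm [ 48.62 -51.02 -10.42] | 4.7 11.4
```

Call:
arm_command --steps '[[[-11.2,33.8,35.6,48.6,-51,-10.4,0],[-11.2,33.8,35.6,48.6,-51,-10.4,0],[-11.2,33.8,35.6,48.6,-51,-10.4,0],[-11.2,33.8,35.6,48.6,-51,-10.4,0],[-11.2,33.8,35.6,48.6,-51,-10.4,0],[-11.2,33.8,35.6,48.6,-51,-10.4,0],[-11.2,33.8,35.6,48.6,-51,-10.4,0],[-11.2,33.8,35.6,48.6,-51,-10.4,0],[-11.2,33.8,35.6,48.6,-51,-10.4,0],[-11.2,33.8,35.6,48.6,-51,-10.4,0],[-11.2,33.8,35.6,48.6,-51,-10.4,0],[-11.2,33.8,35.6,48.6,-51,-10.4,0]]]'

```text
time_s: 2.4
tool_pos: [0.4801, 0.0589, 0.3172]
ee_rot: [2.915, -0.331, 0.922]
contact_force: [0.5, -0.4, -0.6]
finger_gap: 0.0927
```

```bash
cat > next.py <<'E'
from h import *
E
python3 - <<'E'
from h import *
s=r.state(); q=np.load('q.npy')
im,d=optics.get_image('wrist'); save('b_wrist',im); np.savez('b_wrist',im=im,d=d,p=s['tool_pos'],e=s['ee_rot'])
print(s['joint_positions'].round(2), s['joint_vel'].round(2))
overlay('ob','wrist',im,q,q[3],(0,0,640,400),1.25,s)
M,p=pose(gpt(q,q[3],.267,0)[0],q[2],35); rel(s,(M,p-.12*M[:,2]))
E
```

```text
[ 0.2  -0.82  2.18 -0.26  1.22  2.02] [ 1.67  0.52 -0.34 -0.98  0.14  1.73]
turn [-0.07 -0.08 -0.02] shift cm [-0.62 -5.41 -1.12] | 0.0 0.9
```

View pics/ob.png

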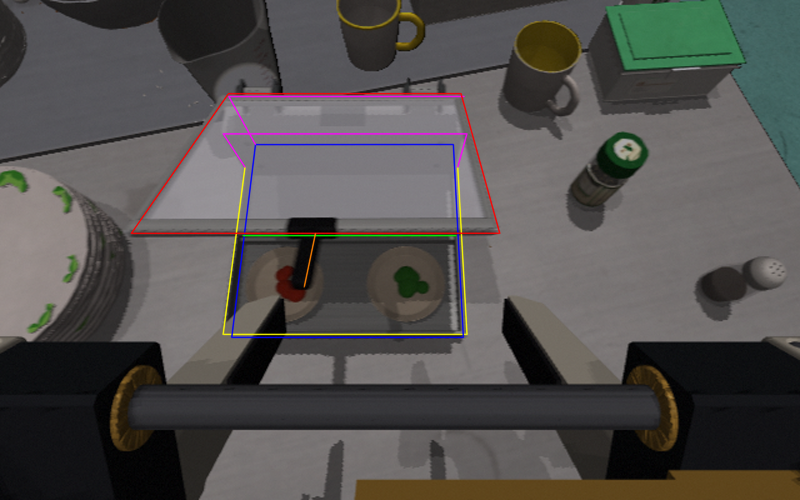

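Call:
arm_command --steps '[[[0,0,0,0,0,2,0],[0,0,0,0,0,2,0],[0,0,0,0,0,2,0]]]'

```text
time_s: 2.82
tool_pos: [0.4914, 0.0536, 0.3003]
ee_rot: [2.915, -0.333, 0.918]
contact_force: [-0.5, -0.2, 0.3]
finger_gap: 0.0928
```

Run:
```python
from h import *
s=r.state(); q=np.load('q.npy')
im,d=optics.get_image('wrist'); save('b2_wrist',im); np.savez('b2_wrist',im=im,d=d,p=s['tool_pos'],e=s['ee_rot'])
print(s['joint_positions'].round(2), s['joint_vel'].round(2),s['tool_pos'])
overlay('ob2','wrist',im,q,q[3],(120,60,300,220),2.6,s)
M,p=pose(gpt(q,q[3],.267,0)[0],q[2],35); rel(s,(M,p))
```

```text
[ 0.18 -0.79  2.19 -0.25  1.18  2.  ] [-0.01 -0.01 -0.01 -0.   -0.    0.  ] [0.49142704 0.05361676 0.30034053]
turn [ 0.02  0.05 -0.07] shift cm [-0.65 -5.68  8.79] | 0.0 1.7
```

View pics/ob2.png

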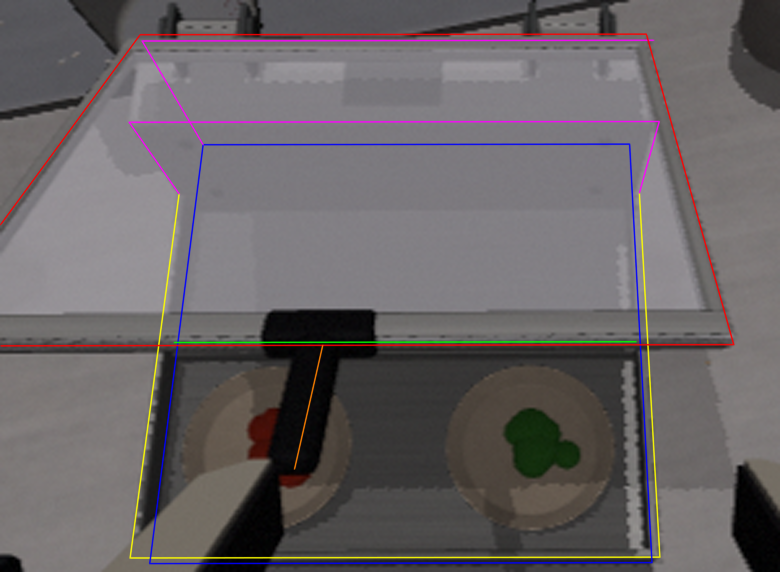

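Call:
arm_command --steps '[[[0,0,0,-0.6,-5.7,0,0],[0,0,0,-0.6,-5.7,0,0],[0,0,0,-0.6,-5.7,0,0],[0,0,0,-0.6,-5.7,3,0],[0,0,0,-0.6,-5.7,6,0],[0,0,0,-0.6,-5.7,8.8,0],[0,0,0,-0.6,-5.7,8.8,0],[0,0,0,-0.6,-5.7,8.8,0]]]'

```text
time_s: 3.88
tool_pos: [0.5489, 0.0987, 0.2259]
ee_rot: [2.914, -0.334, 0.92]
contact_force: [0.2, -0.4, 0.1]
finger_gap: 0.0933
```

Run:
```python
from h import *
s=r.state(); q=np.load('q.npy')
im,d=optics.get_image('wrist'); save('b3_wrist',im)
print(s['joint_positions'].round(2), s['contact_force'])
M,p=pose(gpt(q,q[3],.267,0)[0],q[2],35); rel(s,(M,p))
```

```text
[ 0.27 -0.52  2.16 -0.34  0.97  2.19] [ 0.15126638 -0.41913345  0.10987384]
turn [ 0.02 -0.02 -0.11] shift cm [-0.14  0.01  0.06] | 0.0 0.0
```

View pics/b3_wrist.png

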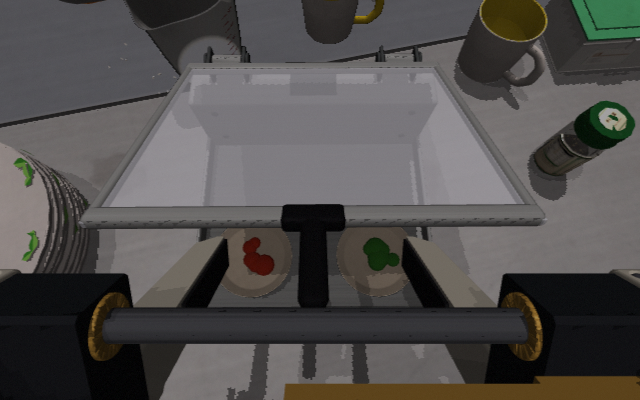

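The tab sits centred between the fingers at (313,255), so I'll close on it.

Call:
arm_command --steps '[[[0,0,0,-0.1,0,0,230],[0,0,0,-0.1,0,0,230],[0,0,0,-0.1,0,0,230],[0,0,0,-0.1,0,0,230],[0,0,0,-0.1,0,0,230],[0,0,0,-0.1,0,0,230],[0,0,0,-0.1,0,0,230],[0,0,0,-0.1,0,0,230]]]' --newtons 25

```text
time_s: 4.92
tool_pos: [0.5479, 0.1001, 0.2238]
ee_rot: [2.915, -0.331, 0.918]
contact_force: [0.5, -0.5, -0.4]
finger_gap: 0.0178
```

Run:
```python
from h import *
s=r.state(); q=np.load('q.npy'); th0=np.radians(28.2)
print(s['finger_gap'],s['contact_force'])
M0=R.from_rotvec(s['ee_rot']).as_matrix(); g=s['tool_pos']-.019*M0[:,2]
h=traypt(q,[[.12,0,.115]])[0]; ax=np.array([-np.sin(q[2]),np.cos(q[2]),0])
v=g-h; ux=np.array([np.cos(q[2]),np.sin(q[2]),0])
print('grip angle/radius',np.degrees(np.arctan2(v[2],-v@ux)),np.hypot(v[2],v@ux))
for a in [3,6,9,12,15,18,20,21.8]:
    Q=R.from_rotvec(ax*np.radians(a)).as_matrix()
    print(a,end=' '); rel(s,(Q@M0,h+Q@(s['tool_pos']-h)))
```

```text
0.017774795317195446 [ 0.4873555  -0.54602829 -0.37013206]
grip angle/radius 27.76387031630337 0.26709434426418743
3 turn [ 0. -3.  0.] shift cm [ 1.16 -0.   -0.61] | 0.3 0.2
6 turn [ 0. -6.  0.] shift cm [ 2.35 -0.   -1.16] | 0.6 0.4
9 turn [ 0.   -9.    0.01] shift cm [ 3.57 -0.   -1.65] | 0.8 0.6
12 turn [ 0.0e+00 -1.2e+01  1.0e-02] shift cm [ 4.81 -0.   -2.07] | 1.1 0.8
15 turn [ 0.0e+00 -1.5e+01  1.0e-02] shift cm [ 6.07 -0.   -2.42] | 1.4 1.0
18 turn [ 0.0e+00 -1.8e+01  1.0e-02] shift cm [ 7.35 -0.   -2.71] | 1.7 1.3
20 turn [ 0.e+00 -2.e+01  1.e-02] shift cm [ 8.21 -0.   -2.87] | 1.9 1.4
21.8 turn [ 0.00e+00 -2.18e+01  1.00e-02] shift cm [ 8.99 -0.   -2.99] | 2.0 1.5
```

Call:
arm_command --steps '[[[0,0,0,0,0,0,230],[0,0,0,0,0,0,230],[0,0,0,0,0,0,230]]]'

```text
time_s: 5.3
tool_pos: [0.5479, 0.1, 0.2239]
ee_rot: [2.915, -0.331, 0.918]
contact_force: [-0.6, -1.6, 1.1]
finger_gap: 0.0142
```

Gripped, with a gap of 14.2 mm. Now I'll raise the guard along the arc.

Call:
arm_command --steps '[[[0,-1.5,0,0.6,0,-0.3,230],[0,-3,0,1.16,0,-0.6,230],[0,-6,0,2.35,0,-1.16,230],[0,-9,0,3.57,0,-1.65,230],[0,-12,0,4.81,0,-2.07,230],[0,-15,0,6.07,0,-2.42,230],[0,-18,0,7.35,0,-2.71,230],[0,-20,0,8.2,0,-2.87,230],[0,-21.8,0,9,0,-3,230],[0,-21.8,0,9,0,-3,230],[0,-21.8,0,9,0,-3,230]]]'

```text
time_s: 6.68
tool_pos: [0.6038, 0.0874, 0.3]
ee_rot: [3.076, -0.349, 0.357]
contact_force: [5.3, 0.8, -5.7]
finger_gap: 0.0141
```

```bash
cat >> h.py <<'E'
def gangle(n,q,save_as=None):
    V,U=np.mgrid[:400,:640]; im,d=optics.get_image(n)
    if save_as: save(save_as,im)
    p=world(n,U,V,d).reshape(-1,3)[d.ravel()>0]
    l=np.c_[(p[:,:2]-q[:2])@np.array([[np.cos(q[2]),-np.sin(q[2])],[np.sin(q[2]),np.cos(q[2])]]),p[:,2]]
    v=l-[.12,0,.115]; L=np.hypot(v[:,0],v[:,2]); a=np.degrees(np.arctan2(v[:,2],-v[:,0]))
    g=(abs(l[:,1])<.11)&(L>.05)&(L<.225)&(a>15)&(a<85)
    g&=abs(a-np.median(a[g]))<6
    # plane fit by svd
    w=v[g]; c=w.mean(0); nrm=np.linalg.svd(w-c,full_matrices=False)[2][2]; nrm*=np.sign(nrm[2])
    print(n,g.sum(),'median a',np.median(a[g]).round(2),'plane angle',np.degrees(np.arctan2(nrm[0],nrm[2])).round(2),'ny',nrm[1].round(3),'off',(c@nrm).round(4))
    return im
E
python3 - <<'E'
from h import *
s=r.state(); q=np.load('q.npy'); print(s['contact_force'],s['finger_gap'],s['joint_positions'].round(2))
for n in ['side','top']: gangle(n,q,'d_'+n)
M0=R.from_rotvec(s['ee_rot']).as_matrix(); g=s['tool_pos']-.019*M0[:,2]
h=traypt(q,[[.12,0,.115]])[0]; v=g-h; ux=np.array([np.cos(q[2]),np.sin(q[2]),0])
print('grip angle/radius',np.degrees(np.arctan2(v[2],-v@ux)),np.hypot(v[2],v@ux))
E
```

```text
[ 5.31691639  0.77081069 -5.7041133 ] 0.014102602099609047 [ 0.11 -0.08  1.57 -0.07  1.43  1.9 ]
side 1280 median a 51.04 plane angle 50.29 ny 0.004 off 0.0019
top 162 median a 51.44 plane angle 50.23 ny 0.005 off 0.0023
grip angle/radius 49.73090073813973 0.2667459252650511
```

Call:
arm_command --steps '[[[0,0,0,0,0,0,0],[0,0,0,0,0,0,0],[0,0,0,0,0,0,0],[0,0,0,0,0,0,0],[0,0,0,0,0,0,0],[0,0,0,0,0,0,0],[0,0,0,0,0,-3,0],[0,0,0,0,0,-6,0],[0,0,0,0,0,-9,0],[0,0,0,0,0,-12,0],[0,0,0,0,0,-12,0]]]'

```text
time_s: 8.15
tool_pos: [0.5771, 0.0937, 0.4205]
ee_rot: [3.077, -0.349, 0.363]
contact_force: [0.5, 0.3, -0.1]
finger_gap: 0.0931
```

Run:
```python
from h import *
s=r.state(); q=np.load('q.npy'); print(s['contact_force'],s['finger_gap'],s['joint_positions'].round(2))
for n in ['side','top']:
    im=gangle(n,q,'e_'+n); 
    overlay('oe_'+n,n,im,q,np.radians(50),(180,130,200,250) if n=='side' else (160,110,180,150),2.4 if n=='side' else 4,)
```

```text
[ 0.45297037  0.32776907 -0.05382532] 0.09308406344825909 [ 0.12 -0.12  1.4  -0.08  1.65  1.91]
side 1315 median a 50.97 plane angle 50.22 ny 0.004 off 0.0019
top 613 median a 51.13 plane angle 50.24 ny 0.005 off 0.0023
```

View pics/oe_side.png

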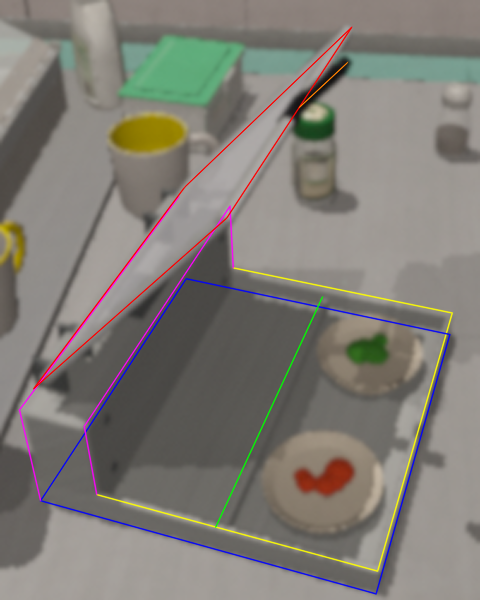

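View pics/oe_top.png

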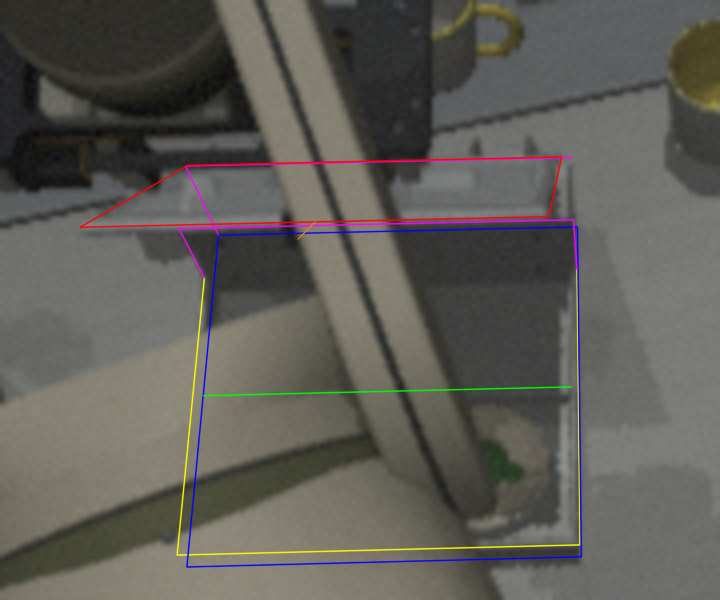

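```bash
cat > kin.py <<'E'
from h import *
from scipy.optimize import least_squares
def Ry(a): return R.from_euler('y',a).as_matrix()
def Rz(a): return R.from_euler('z',a).as_matrix()
def fk(k,j):
    a1,h,a2,e,a3,d6,lat,j6o=k
    A=Rz(j[0]); p=A@[a1,lat,h]; A=A@Ry(j[1]); p=p+A@[0,0,a2]
    A=A@Ry(j[2]); p=p+A@[e,0,a3]; A=A@Rz(j[3])@Ry(j[4])@Rz(j[5]+j6o); return A,p+A@[0,0,d6]
E
python3 - <<'E'
from kin import *
s=r.state()
D=[([-1.2404,.1311,1.4893,0,1.523,-.0854],(.2422,-.5483,.2176),(-3.0722,-.648,.0004)),
([.18,-.79,2.19,-.25,1.18,2.0],(.4914,.0536,.3003),(2.915,-.333,.918)),
([.27,-.52,2.16,-.34,.97,2.19],(.5489,.0987,.2259),(2.914,-.334,.92)),
([.11,-.08,1.57,-.07,1.43,1.90],(.6038,.0874,.3),(3.076,-.349,.357)),
(s['joint_positions'],s['tool_pos'],s['ee_rot'])]
def res(k):
    o=[]
    for j,p,e in D:
        A,x=fk(k,j); o+=[x-p,(R.from_matrix(A.T@R.from_rotvec(e).as_matrix()).as_rotvec())*.3]
    return np.concatenate(o)
best=None
for j6 in np.arange(-3,3.2,.78):
    f=least_squares(res,[0,.3,.4,0,.4,.25,0,j6])
    if best is None or f.cost<best.cost: best=f
k=best.x; print(k.round(4)); print(res(k).reshape(-1,6).round(3)); np.save('k',k)
E
```

```text
[-4.1000e-03  3.1390e-01  3.6360e-01  6.5000e-02  5.5880e-01  3.6640e-01
  4.9100e-02 -4.7102e+00]
[[-0.002 -0.001 -0.002  0.    -0.    -0.001]
 [-0.001  0.     0.001  0.001 -0.001  0.002]
 [-0.    -0.     0.002 -0.    -0.002 -0.002]
 [-0.001  0.003  0.    -0.002 -0.     0.002]
 [ 0.001 -0.001 -0.     0.    -0.    -0.001]]
```

```bash
cat >> kin.py <<'E'
lo=np.array([-2.96,-.89,.02,-1.34,0,-2.66]);hi=np.array([2.96,2.26,2.5,4.48,2.73,2.66])
def ik(k,T,seed):
    M,p=T; best=None
    for s in [seed,[0,0,1.8,0,1,1.9],[-.6,-.4,2.,0,.8,1.5],[0,-.5,2.2,3.1,.5,-1.2]]:
        f=least_squares(lambda j:np.r_[fk(k,j)[1]-p,.3*R.from_matrix(fk(k,j)[0].T@M).as_rotvec()],np.clip(s,lo+.01,hi-.01),bounds=(lo,hi))
        if best is None or f.cost<best.cost-1e-9: best=f
    return best.x,best.cost
E
python3 - <<'E'
from kin import *
k=np.load('k.npy');q=np.load('q.npy'); s=r.state()
for t in [30,40,45,50,55,60]:
  for az in [-35,-20]:
    for z in [.055,.15]:
      j,c=ik(k,pose([.481,-.337,z],np.radians(az),t),s['joint_positions']); print('salt',t,az,z,j.round(2),'%.1e'%c)
  for x,z in [(.032,.061),(.032,.1),(-.05,.11),(-.15,.12)]:
    j,c=ik(k,pose(traypt(q,[[x,0,z]])[0],q[2],t),s['joint_positions']); print('tray',t,x,z,j.round(2),'%.1e'%c)
E
```

```text
salt 30 -35 0.055 [-0.73 -0.14  2.19  0.11  0.57  1.37] 1.1e-24
salt 30 -35 0.15 [-0.73 -0.3   2.14  0.08  0.78  1.41] 5.4e-18
salt 30 -20 0.055 [-0.83 -0.11  2.17  0.4   0.65  0.82] 7.8e-24
salt 30 -20 0.15 [-0.83 -0.27  2.12  0.32  0.85  0.93] 2.2e-17
tray 30 0.032 0.061 [ 0.11  0.16  1.89 -0.29  0.62  2.1 ] 2.5e-17
tray 30 0.032 0.1 [ 0.11  0.09  1.87 -0.26  0.69  2.07] 2.2e-20
tray 30 -0.05 0.11 [ 0.17 -0.12  2.07 -0.3   0.73  2.14] 4.4e-19
tray 30 -0.15 0.12 [ 0.28 -0.42  2.29 -0.33  0.84  2.25] 6.6e-19
salt 40 -35 0.055 [-0.75 -0.21  2.34  0.27  0.34  1.21] 1.1e-24
salt 40 -35 0.15 [-0.75 -0.42  2.3   0.16  0.58  1.33] 3.1e-20
salt 40 -20 0.055 [-0.9  -0.17  2.3   0.75  0.51  0.45] 4.0e-25
salt 40 -20 0.15 [-0.9  -0.38  2.26  0.54  0.71  0.7 ] 6.5e-20
tray 40 0.032 0.061 [ 0.15  0.11  2.02 -0.61  0.42  2.42] 1.4e-20
tray 40 0.032 0.1 [ 0.15  0.03  2.01 -0.52  0.49  2.32] 2.5e-17
tray 40 -0.05 0.11 [ 0.22 -0.2   2.2  -0.55  0.56  2.4 ] 2.5e-26
tray 40 -0.15 0.12 [ 0.36 -0.51  2.42 -0.57  0.71  2.49] 4.4e-16
salt 45 -35 0.055 [-0.76 -0.23  2.4   0.49  0.22  0.99] 3.0e-27
salt 45 
[... 1283 characters left out ...]
 0.032 0.1 [ 0.19  0.05  2.2   4.48  0.34 -2.66] 1.7e-04
tray 55 -0.05 0.11 [ 0.26 -0.16  2.4   4.48  0.39 -2.63] 4.2e-04
tray 55 -0.15 0.12 [ 0.37 -0.57  2.5  -0.8   0.6   2.66] 7.6e-04
salt 60 -35 0.055 [-0.78 -0.13  2.5   2.63  0.3  -1.16] 3.8e-05
salt 60 -35 0.15 [-0.77 -0.48  2.5   0.88  0.18  0.61] 1.5e-04
salt 60 -20 0.055 [-1.03 -0.09  2.47  1.82  0.6  -0.68] 2.1e-17
salt 60 -20 0.15 [-1.03 -0.44  2.5   1.34  0.59 -0.11] 2.4e-07
tray 60 0.032 0.061 [ 0.22  0.16  2.18  4.23  0.43 -2.39] 5.7e-31
tray 60 0.032 0.1 [ 0.22  0.06  2.2   4.43  0.4  -2.61] 2.8e-19
tray 60 -0.05 0.11 [ 0.31 -0.15  2.4   4.48  0.47 -2.61] 4.1e-05
tray 60 -0.15 0.12 [ 0.54 -0.16  2.5   4.48  0.73 -2.45] 1.2e-03
```

```bash
cat >> h.py <<'E'
def flip(T): return T[0]@np.diag([-1,-1,1.]),T[1]
E
python3 - <<'E'
from kin import *
k=np.load('k.npy');q=np.load('q.npy'); s=r.state()
def show(n,T,seed):
    j,c=ik(k,flip(T),seed); print(n,j.round(2),'%.1e'%c,'margin',np.minimum(j-lo,hi-j).min().round(2)); return j
for t in [45,50]:
  for az in [-45,-55,-35]:
    seed=[-.7,-.2,2.3,.3,.3,-1.8]
    for z in [.055,.15]: show(('salt',t,az,z),pose([.481,-.337,z],np.radians(az),t),seed)
  for az in [-13,-5,3]:
    seed=[.1,.1,2,-.5,.4,-.9]
    for x,z in [(.032,.061),(.032,.1),(-.05,.11),(-.15,.12)]: seed=show(('tray',t,az,x,z),pose(traypt(q,[[x,0,z]])[0],np.radians(az),t),seed)
E
```

```text
('salt', 45, -45, 0.055) [-0.63 -0.21  2.38 -0.52  0.22 -0.95] 4.3e-18 margin 0.12
('salt', 45, -45, 0.15) [-0.63 -0.45  2.36 -0.25  0.47 -1.24] 1.5e-21 margin 0.14
('salt', 45, -55, 0.055) [-0.51 -0.15  2.33 -0.96  0.38 -0.33] 9.5e-21 margin 0.17
('salt', 45, -55, 0.15) [-0.51 -0.38  2.31 -0.61  0.56 -0.72] 3.1e-25 margin 0.19
('salt', 45, -35, 0.055) [-0.76 -0.23  2.4   0.49  0.22 -2.15] 6.4e-21 margin 0.1
('salt', 45, -35, 0.15) [-0.76 -0.47  2.37  0.23  0.47 -1.88] 1.9e-17 margin 0.13
('tray', 45, -13, 0.032, 0.061) [ 0.16  0.1   2.07 -0.9   0.35 -0.42] 2.9e-27 margin 0.35
('tray', 45, -13, 0.032, 0.1) [ 0.16  0.02  2.07 -0.74  0.41 -0.59] 8.3e-20 margin 0.41
('tray', 45, -13, -0.05, 0.11) [ 0.25 -0.21  2.26 -0.76  0.49 -0.53] 3.1e-24 margin 0.24
('tray', 45, -13, -0.15, 0.12) [ 0.4  -0.54  2.48 -0.74  0.66 -0.48] 3.4e-20 margin 0.02
('tray', 45, -5, 0.032, 0.061) [ 0.09  0.07  2.11 -0.59  0.23 -0.87] 1.5e-21 margin 0.23
('tray', 45, -5, 0.032, 0.1) [ 0.09 -0.02  2.11 -0.43  0.3  -1.03] 6.3e-28 margin 0.3
('tray', 45, -5, -0.05, 0.11) [ 0.16 -0.27  2.3  -0.49  0.38 -0.93] 2.7e-21
[... 1291 characters left out ...]
0.0
('tray', 50, -5, 0.032, 0.061) [ 0.1   0.07  2.16 -1.23  0.15 -0.22] 7.5e-19 margin 0.11
('tray', 50, -5, 0.032, 0.1) [ 0.1  -0.03  2.16 -0.8   0.2  -0.67] 4.0e-22 margin 0.2
('tray', 50, -5, -0.05, 0.11) [ 0.18 -0.28  2.36 -0.79  0.29 -0.64] 1.7e-17 margin 0.14
('tray', 50, -5, -0.15, 0.12) [ 0.36 -0.55  2.5  -0.74  0.55 -0.59] 2.6e-04 margin 0.0
('tray', 50, 3, 0.032, 0.061) [ 0.01  0.05  2.18  0.64  0.05 -2.24] 5.7e-22 margin 0.05
('tray', 50, 3, 0.032, 0.1) [ 0.01 -0.05  2.18  0.23  0.14 -1.82] 2.2e-22 margin 0.14
('tray', 50, 3, -0.05, 0.11) [ 0.07 -0.32  2.39 -0.07  0.2  -1.5 ] 1.2e-16 margin 0.11
('tray', 50, 3, -0.15, 0.12) [ 0.24 -0.59  2.5  -0.37  0.48 -1.1 ] 6.2e-04 margin 0.0
```

Run:
```python
from kin import *
k=np.load('k.npy'); s=r.state()
sd=s['joint_positions']
for az in [-13,30,80,120]:
    j,c=ik(k,pose([.5,-.1,.36],np.radians(az),0,False),sd); print(az,j.round(2),c)
j,c=ik(k,flip(pose([.431,-.287,.121],np.radians(-45),45)),[-.63,-.4,2.3,-.3,.4,-1.2]); print('pre',j.round(2),c)
for b in [.04,.07]:
    P=np.array([.481,-.337,.05])-b*np.array([.5,-.5,-.707])
    j,c=ik(k,flip(pose(P,np.radians(-45),45)),[-.63,-.4,2.3,-.3,.4,-1.2]); print('pre',b,j.round(2),c)
T=pose([.5,-.1,.36],np.radians(75),0,False); rel(s,T)
```

```text
-13 [-0.29 -0.13  1.5  -0.    1.78  1.5 ] 8.433767399721826e-17
30 [-0.29 -0.13  1.5   0.    1.78  0.75] 2.420888970589681e-29
80 [-0.29 -0.13  1.5   0.    1.78 -0.12] 9.095119156921071e-20
120 [-0.29 -0.13  1.5   0.    1.78 -0.82] 9.147332886004823e-25
pre [-0.57 -0.62  2.5  -0.31  0.54 -1.14] 0.00011249204888543999
pre 0.04 [-0.62 -0.38  2.46 -0.4   0.31 -1.07] 2.1062668221838005e-17
pre 0.07 [-0.6  -0.52  2.5  -0.34  0.41 -1.13] 6.936410523552867e-06
turn [ 10.07 -10.48 -87.52] shift cm [-4.32 20.57  4.77] | 8.3 3.4
```

Call:
arm_command --steps '[[[0,0,0,0,0,-3,0],[10,-10.5,-87.5,-4.3,20.6,4.8,0],[10,-10.5,-87.5,-4.3,20.6,4.8,0],[10,-10.5,-87.5,-4.3,20.6,4.8,0],[10,-10.5,-87.5,-4.3,20.6,4.8,0],[10,-10.5,-87.5,-4.3,20.6,4.8,0],[10,-10.5,-87.5,-4.3,20.6,4.8,0],[10,-10.5,-87.5,-4.3,20.6,4.8,0],[10,-10.5,-87.5,-4.3,20.6,4.8,0],[10,-10.5,-87.5,-4.3,20.6,4.8,0],[10,-10.5,-87.5,-4.3,20.6,4.8,0],[10,-10.5,-87.5,-4.3,20.6,4.8,0]]]'

```text
time_s: 9.75
tool_pos: [0.4999, -0.1003, 0.3592]
ee_rot: [-2.495, -1.908, 0.002]
contact_force: [-0.1, -0.3, 0.5]
finger_gap: 0.0931
```

Run:
```python
from kin import *
k=np.load('k.npy');q=np.load('q.npy'); s=r.state(); print(s['joint_positions'].round(2))
gangle('side',q,'f_side'); im=gangle('top',q,'f_top')
o=optics.outline_of('side','salt_center'); print([(x['conf'],x['box']) for x in o])
o=optics.outline_of('top','salt_center'); print([(x['conf'],x['box']) for x in o])
rel(s,flip(pose([.481,-.337,.17],np.radians(-45),45)))
```

```text
[-0.3  -0.13  1.49 -0.    1.78 -0.03]
side 1311 median a 50.97 plane angle 50.21 ny 0.004 off 0.0019
top 741 median a 51.12 plane angle 50.24 ny 0.005 off 0.0023
[(0.61, [359.3, 163.9, 16.7, 32.9])]
[(0.67, [182.2, 148.3, 122.9, 108.6]), (0.59, [404.5, 208.9, 21.6, 21.5])]
turn [-23.64 -40.69 -56.93] shift cm [-23.99   5.57  20.28] | 6.9 5.1
```

View pics/f_side.png

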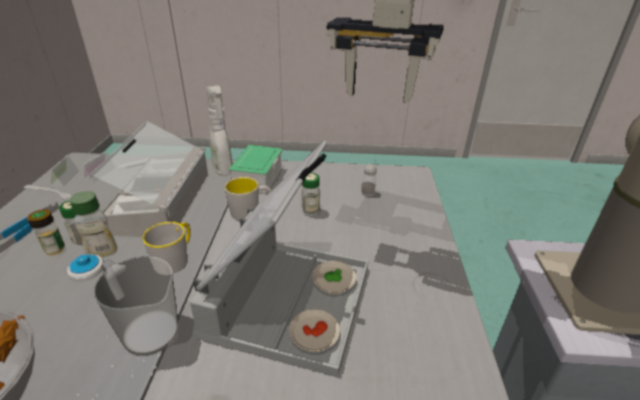

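The guard holds at 50.2°, and the rear row and divider are now clearly visible in the side view around (240,290). Next is the move above the salt.

Call:
arm_command --steps '[[[-23.6,-40.7,-56.9,-24,5.6,20.3,0],[-23.6,-40.7,-56.9,-24,5.6,20.3,0],[-23.6,-40.7,-56.9,-24,5.6,20.3,0],[-23.6,-40.7,-56.9,-24,5.6,20.3,0],[-23.6,-40.7,-56.9,-24,5.6,20.3,0],[-23.6,-40.7,-56.9,-24,5.6,20.3,0],[-23.6,-40.7,-56.9,-24,5.6,20.3,0],[-23.6,-40.7,-56.9,-24,5.6,20.3,0],[-23.6,-40.7,-56.9,-24,5.6,20.3,0],[-23.6,-40.7,-56.9,-24,5.6,20.3,0],[-23.6,-40.7,-56.9,-24,5.6,20.3,0]]]'

```text
time_s: 11.32
tool_pos: [0.493, -0.3471, 0.1588]
ee_rot: [0.912, 2.206, -0.378]
contact_force: [-0.3, -0.1, -0.4]
finger_gap: 0.0932
```

Run:
```python
from kin import *
s=r.state(); print(s['joint_positions'].round(2),s['joint_vel'].round(2))
im,d=optics.get_image('wrist'); save('g_wrist',im); np.savez('g',im=im,d=d)
rel(s,flip(pose([.481,-.337,.17],np.radians(-45),45)))
rel(s,flip(pose([.481,-.337,.05],np.radians(-45),45)))
print(proj('wrist',[[.481,-.337,.09],[.481,-.337,.0]],s))
o=optics.outline_of('wrist','salt_center'); print([(x['conf'],x['box']) for x in o])
V,U=np.mgrid[:400,:640]
if o:
    m=o[0]['mask']&(d>0); p=world('wrist',U,V,d,s)[m]; print(np.percentile(p,[2,50,98],axis=0))
    b=p[(p[:,2]>.012)&(p[:,2]<.066)]
    med=np.median(b[:,:2],0)
    f=least_squares(lambda c:np.linalg.norm(b[:,:2]-c,axis=1)-.022,med+[.01,-.01],loss='soft_l1',f_scale=.002); print(len(b),f.x)
```

```text
[-0.63 -0.49  2.35 -0.22  0.51 -1.27] [-0.   -0.    0.01  0.   -0.   -0.01]
turn [0.1  0.11 0.05] shift cm [ 0.32 -0.13  0.  ] | 0.0 0.1
turn [0.1  0.11 0.05] shift cm [ 8.82 -0.14  8.47] | 0.0 2.0
[[313.9058581  128.81015078]
 [314.06844449  31.90762391]]
[(0.85, [282.0, 10.7, 63.3, 129.1])]
[[ 0.45971275 -0.34592169  0.00812822]
 [ 0.46942864 -0.32552136  0.05799726]
 [ 0.48946497 -0.31497705  0.09089625]]
3748 [ 0.48234477 -0.33799084]
```

View pics/g_wrist.png

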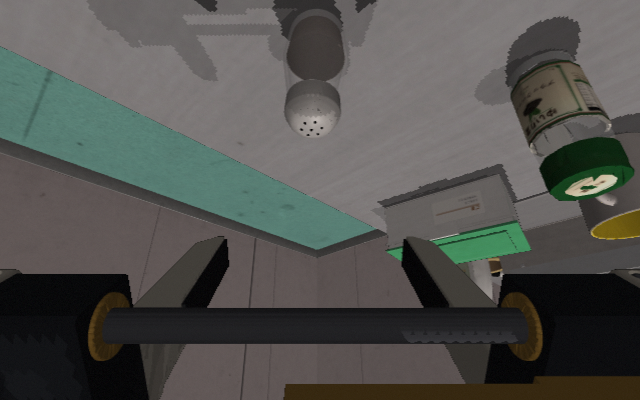

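Call:
arm_command --steps '[[[0,0,0,2.3,-0.1,2.2,0],[0,0,0,4.3,-0.1,4.2,0],[0,0,0,6.3,-0.1,6.2,0],[0,0,0,8,-0.1,7.9,0],[0,0,0,8.7,-0.1,8.6,0],[0,0,0,8.7,-0.1,8.6,0],[0,0,0,8.7,-0.1,8.6,0]]]'

```text
time_s: 12.3
tool_pos: [0.4914, -0.3475, 0.036]
ee_rot: [0.911, 2.206, -0.378]
contact_force: [-0.3, -0.1, 0.2]
finger_gap: 0.0931
```

Run:
```python
from kin import *
s=r.state(); print(s['joint_positions'].round(2),s['contact_force'])
im,d=optics.get_image('wrist'); save('h_wrist',im)
rel(s,flip(pose([.482,-.338,.05],np.radians(-45),45)))
```

```text
[-0.63 -0.2   2.4  -0.6   0.19 -0.87] [-0.28972681 -0.08227258  0.19230786]
turn [0.09 0.11 0.08] shift cm [-0.04  0.01 -0.03] | 0.0 0.0
```

View pics/h_wrist.png

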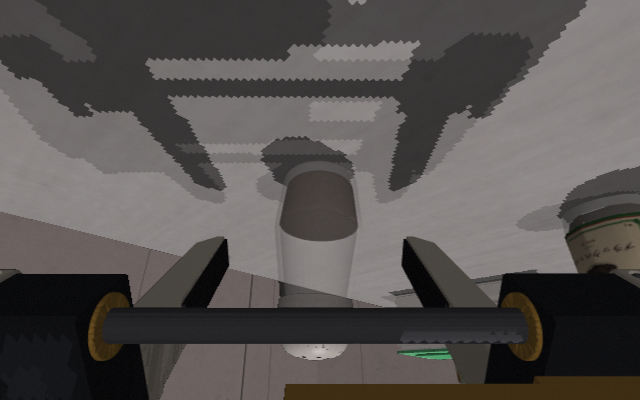

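The salt is centred at column 317, so I'll close.

Call:
arm_command --steps '[[[0,0,0,0,0,0,200],[0,0,0,0,0,0,200],[0,0,0,0,0,0,200],[0,0,0,0,0,0,200],[0,0,0,0,0,0,200],[0,0,0,0,0,0,200],[0,0,0,0,0,0,200],[0,0,0,0,0,0,200],[0,0,0,0,0,0,200]]]' --newtons 20

```text
time_s: 13.48
tool_pos: [0.4909, -0.3472, 0.0352]
ee_rot: [0.911, 2.207, -0.378]
contact_force: [-1.5, 0.7, 0.4]
finger_gap: 0.0386
```

Run:
```python
from kin import *
s=r.state(); print(s['finger_gap'],s['contact_force'])
# refit tray using f_side / f_top pictures: overlay
q=np.load('q.npy')
im=cv2.imread('pics/f_side.png')[:,:,::-1]
overlay('of_side','side',im,q,np.radians(50),(185,230,190,150),4)
overlay('of_top','top',cv2.imread('pics/f_top.png')[:,:,::-1],q,np.radians(50),(170,130,150,130),5)
M=R.from_rotvec(s['ee_rot']).as_matrix()
for z in [.05,.1]:
    rel(s,(M,s['tool_pos']+[0,0,z]))
```

```text
0.03857203267120031 [-1.51457504  0.70111932  0.36094137]
turn [0. 0. 0.] shift cm [-3.54 -0.   -3.53] | 0.0 0.8
turn [0. 0. 0.] shift cm [-7.08 -0.   -7.06] | 0.0 1.6
```

View pics/of_side.png

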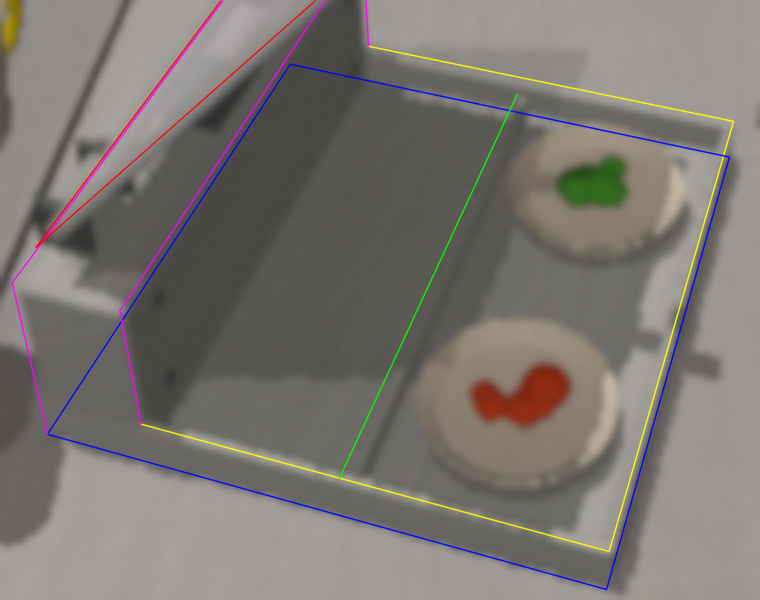

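View pics/of_top.png

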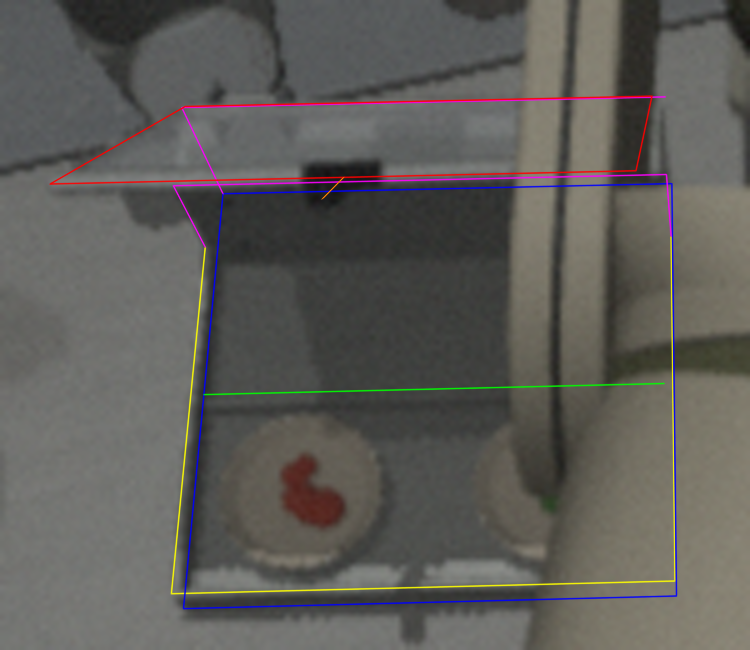

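Run:
```python
from kin import *
im,d=optics.get_image('wrist'); save('i_wrist',im)
im,d=optics.get_image('side'); save('i_side',cv2.resize(im[120:260,300:480],None,fx=4,fy=4,interpolation=cv2.INTER_CUBIC))
print(r.state()['finger_gap'])
```

```text
0.038718153743672316
```

View pics/i_wrist.png

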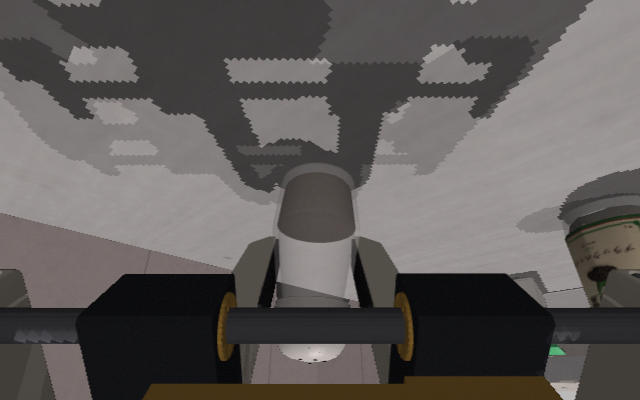

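View pics/i_side.png

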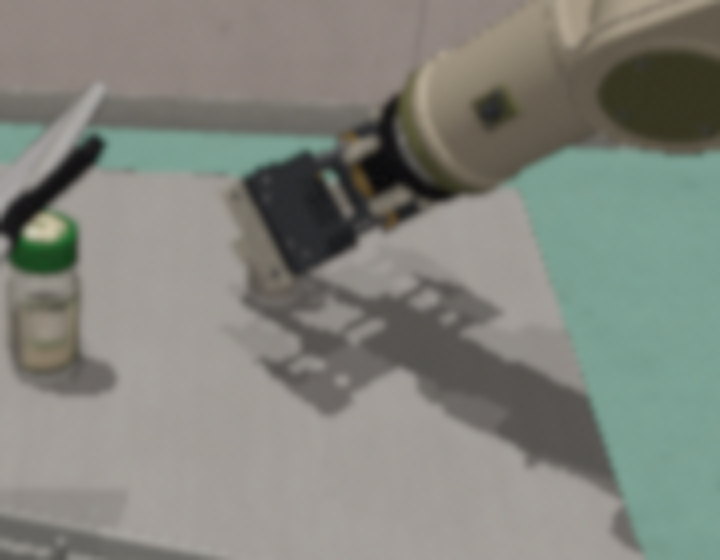

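Both fingers rest on the shaker (columns 275–355) and the gap is stable at 38.7 mm. I'll lift.

Call:
arm_command --steps '[[[0,0,0,-0.7,0,-0.7,200],[0,0,0,-2.5,0,-2.5,200],[0,0,0,-4.5,0,-4.5,200],[0,0,0,-6,0,-6,200],[0,0,0,-6,0,-6,200],[0,0,0,-6,0,-6,200]]]'

```text
time_s: 14.32
tool_pos: [0.4902, -0.3468, 0.1186]
ee_rot: [0.912, 2.208, -0.378]
contact_force: [0.8, -0.1, -1.8]
finger_gap: 0.0383
```

Run:
```python
from kin import *
k=np.load('k.npy');q=np.load('q.npy')
s=r.state(); print(s['finger_gap'],s['contact_force'],s['tool_pos'],s['joint_positions'].round(2))
im,d=optics.get_image('wrist'); save('j_wrist',im)
im,d=optics.get_image('side'); save('j_side',cv2.resize(im[120:260,300:480],None,fx=4,fy=4,interpolation=cv2.INTER_CUBIC))
q=q.copy()
seed=s['joint_positions']
for x,y,z in [(-.09,-.06,.125),(-.06,0,.11),(.0,0,.095),(.03,0,.09),(.03,0,.056)]:
    T=flip(pose(traypt(q,[[x,y,z]])[0],q[2],45)); j,c=ik(k,T,seed); seed=j; print((x,y,z),T[1].round(3),j.round(2),'%.1e'%c); rel(s,T)
```

```text
0.03833604410678225 [ 0.80275078 -0.10380765 -1.77009675] [ 0.49019124 -0.34677716  0.11863469] [-0.64 -0.42  2.39 -0.27  0.41 -1.22]
(-0.09, -0.06, 0.125) [0.562 0.034 0.112] [ 0.14 -0.5   2.44 -0.54  0.51 -0.83] 1.8e-18
turn [-22.59  -0.03 -22.57] shift cm [ 15.89  32.06 -14.89] | 3.0 6.2
(-0.06, 0, 0.11) [0.605 0.086 0.097] [ 0.26 -0.24  2.28 -0.76  0.5  -0.52] 1.4e-28
turn [-22.59  -0.03 -22.57] shift cm [ 17.39  38.74 -14.28] | 3.0 7.2
(0.0, 0, 0.095) [0.663 0.072 0.082] [ 0.19 -0.05  2.15 -0.79  0.42 -0.53] 9.2e-24
turn [-22.59  -0.03 -22.57] shift cm [14.85 41.92 -9.62] | 3.0 7.3
(0.03, 0, 0.09) [0.693 0.066 0.077] [ 0.17  0.03  2.08 -0.78  0.39 -0.55] 5.6e-31
turn [-22.59  -0.03 -22.57] shift cm [13.4  43.5  -7.46] | 3.0 7.4
(0.03, 0, 0.056) [0.693 0.066 0.043] [ 0.17  0.11  2.08 -0.92  0.35 -0.39] 6.1e-18
turn [-22.59  -0.03 -22.57] shift cm [15.8  43.5  -5.06] | 3.0 7.4
```

View pics/j_wrist.png

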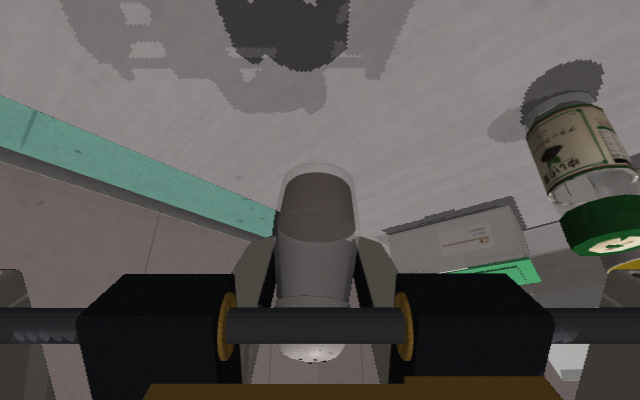

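View pics/j_side.png

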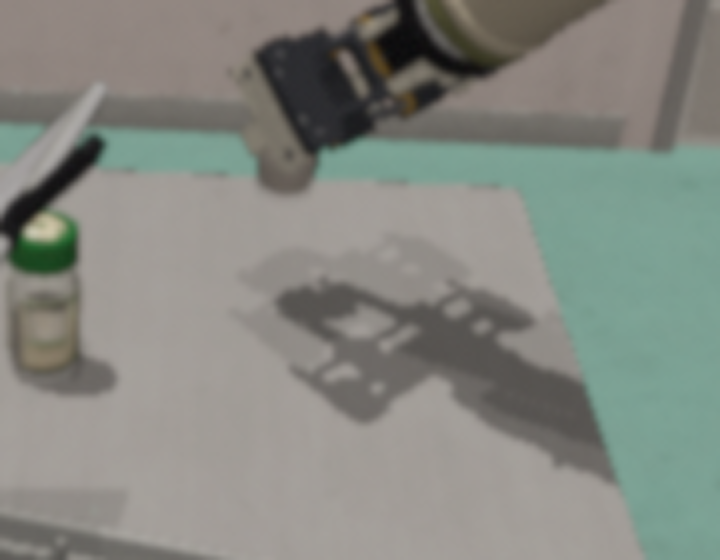

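Call:
arm_command --steps '[[[-22.6,0,-22.6,15.9,32,-14.9,200],[-22.6,0,-22.6,15.9,32,-14.9,200],[-22.6,0,-22.6,15.9,32,-14.9,200],[-22.6,0,-22.6,15.9,32,-14.9,200],[-22.6,0,-22.6,15.9,32,-14.9,200],[-22.6,0,-22.6,15.9,32,-14.9,200],[-22.6,0,-22.6,15.9,32,-14.9,200],[-22.6,0,-22.6,15.9,32,-14.9,200],[-22.6,0,-22.6,17.4,38.7,-14.3,200],[-22.6,0,-22.6,17.4,38.7,-14.3,200],[-22.6,0,-22.6,17.4,38.7,-14.3,200],[-22.6,0,-22.6,17.4,38.7,-14.3,200]]]'

```text
time_s: 15.92
tool_pos: [0.604, 0.085, 0.0961]
ee_rot: [0.264, 2.346, -0.112]
contact_force: [-0.3, 0.4, -0.1]
finger_gap: 0.0386
```

Run:
```python
from kin import *
k=np.load('k.npy');q=np.load('q.npy')
s=r.state(); print(s['finger_gap'],s['contact_force'],s['tool_pos'],s['joint_positions'].round(2))
im,d=optics.get_image('wrist'); save('k_wrist',im); np.savez('k',im=im,d=d)
im=gangle('side',q); overlay('k_side','side',im,q,np.radians(50),(180,130,230,250),2.4)
for x,y,z in [(-.06,0,.11),(.0,0,.095),(.03,0,.09),(.03,0,.056)]:
    T=flip(pose(traypt(q,[[x,y,z]])[0],q[2],45)); rel(s,T)
```

```text
0.038572897586442105 [-0.26701183  0.39683001 -0.1424852 ] [0.60403759 0.08497252 0.09613327] [ 0.26 -0.25  2.3  -0.78  0.49 -0.5 ]
side 1308 median a 50.97 plane angle 50.22 ny 0.004 off 0.0019
turn [-0.04 -0.1   0.13] shift cm [-0.09  0.09  0.02] | 0.0 0.0
turn [-0.04 -0.1   0.13] shift cm [-3.28  0.09  5.32] | 0.0 1.0
turn [-0.04 -0.1   0.13] shift cm [-5.05  0.09  7.79] | 0.0 1.5
turn [-0.04 -0.1   0.13] shift cm [-2.65  0.09 10.2 ] | 0.0 1.7
```

View pics/k_wrist.png

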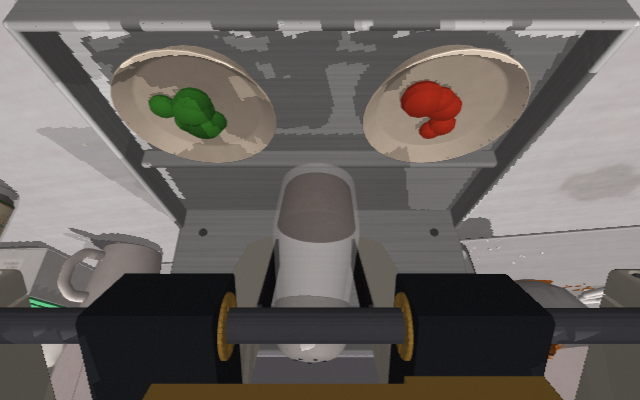

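View pics/k_side.png

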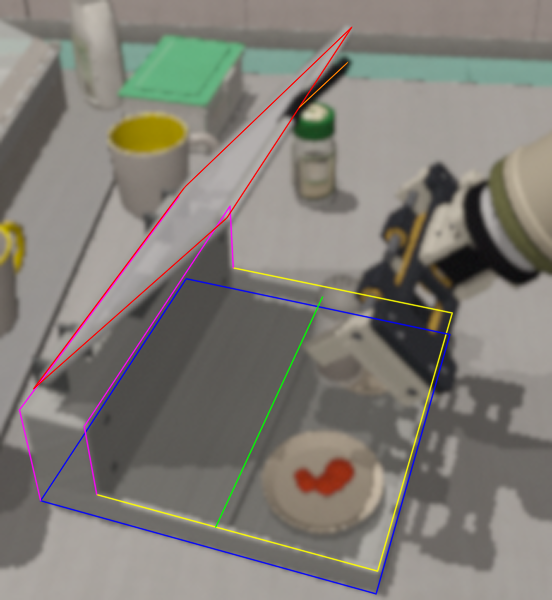

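Wrist view: the tray lies below, with the divider along row 160, the housing base along row 212, and the shaker centred. I'll check the row's limits by depth.

Run:
```python
from kin import *
q=np.load('q.npy'); s=r.state(); d=np.load('k.npz')['d']
V,U=np.mgrid[:400,:640]; p=world('wrist',U,V,d,s)
def loc(p): 
    c,sn=np.cos(q[2]),np.sin(q[2]); e=p[...,:2]-q[:2]
    return np.stack([e[...,0]*c+e[...,1]*sn,-e[...,0]*sn+e[...,1]*c,p[...,2]],-1)
l=loc(p)
for u in [230,400]:
    for v in list(range(140,176,3))+list(range(195,245,6)): print(u,v,l[v,u].round(3))
```

```text
230 140 [-0.04  -0.059  0.018]
230 143 [-0.038 -0.06   0.019]
230 146 [-0.035 -0.06   0.02 ]
230 149 [-0.034 -0.06   0.022]
230 152 [-0.031 -0.061  0.022]
230 155 [-0.03  -0.061  0.024]
230 158 [-0.029 -0.061  0.025]
230 161 [-0.027 -0.061  0.026]
230 164 [-0.016 -0.064  0.021]
230 167 [-0.013 -0.065  0.021]
230 170 [ 0.01  -0.071  0.009]
230 173 [ 0.014 -0.072  0.009]
230 195 [ 0.049 -0.08   0.01 ]
230 201 [ 0.061 -0.083  0.01 ]
230 207 [ 0.074 -0.085  0.009]
230 213 [ 0.079 -0.086  0.013]
230 219 [ 0.078 -0.085  0.02 ]
230 225 [ 0.079 -0.084  0.026]
230 231 [ 0.079 -0.084  0.032]
230 237 [ 0.08  -0.083  0.038]
230 243 [ 0.079 -0.082  0.045]
400 140 [-0.041  0.054  0.019]
400 143 [-0.039  0.054  0.02 ]
400 146 [-0.036  0.055  0.02 ]
400 149 [-0.035  0.055  0.022]
400 152 [-0.033  0.055  0.023]
400 155 [-0.033  0.055  0.025]
400 158 [-0.03   0.055  0.026]
400 161 [-0.017  0.059  0.019]
400 164 [-0.015  0.059  0.021]
400 167 [-0.013  0.06   0.022]
400 170 [0.009 0.066 0.009]
400 173 [0.014 0.067 0.009]
400 195 [0.049 0.075 0.01 ]
400 201 [0.06  0.077 0.01 ]
400 207 [0.073 0.08  0.009]
400 213 [0.079 0.081 0.013]
400 219 [0.08  0.08  0.019]
400 225 [0.079 0.079 0.026]
400 231 [0.078 0.078 0.033]
400 237 [0.079 0.078 0.039]
400 243 [0.079 0.077 0.045]
```

Call:
arm_command --steps '[[[0,0,0,-1.6,0.1,2.7,200],[0,0,0,-3.3,0.1,5.3,200],[0,0,0,-5.1,0.1,7.8,200],[0,0,0,-5.1,0.1,7.8,200],[0,0,0,-4.3,0.1,8.6,200],[0,0,0,-3.5,0.1,9.4,200],[0,0,0,-2.7,0.1,10.2,200],[0,0,0,-2.7,0.1,10.2,200],[0,0,0,-2.7,0.1,10.2,200]]]'

```text
time_s: 17.15
tool_pos: [0.6942, 0.0655, 0.0457]
ee_rot: [0.265, 2.342, -0.111]
contact_force: [0.6, -0.5, -0.8]
finger_gap: 0.0383
```

Run:
```python
from kin import *
q=np.load('q.npy')
s=r.state(); print(s['finger_gap'],s['contact_force'],s['tool_pos'],s['joint_positions'].round(2))
im,d=optics.get_image('wrist'); save('l_wrist',im)
im=gangle('side',q); save('l_side',cv2.resize(im[130:380,180:410],None,fx=2.4,fy=2.4,interpolation=cv2.INTER_CUBIC))
T=flip(pose(traypt(q,[[.033,0,.056]])[0],q[2],45)); rel(s,T)
M=R.from_rotvec(s['ee_rot']).as_matrix(); rel(s,(M,np.r_[s['tool_pos'][:2],.041]))
```

```text
0.03831524519919902 [ 0.62265341 -0.4783906  -0.79319626] [0.69417455 0.06551935 0.04574171] [ 0.17  0.1   2.1  -0.96  0.34 -0.35]
side 1310 median a 50.97 plane angle 50.22 ny 0.004 off 0.0019
turn [-0.    0.09  0.03] shift cm [ 0.11 -0.03  0.34] | 0.0 0.1
turn [0. 0. 0.] shift cm [0.34 0.   0.33] | 0.0 0.1
```

View pics/l_wrist.png

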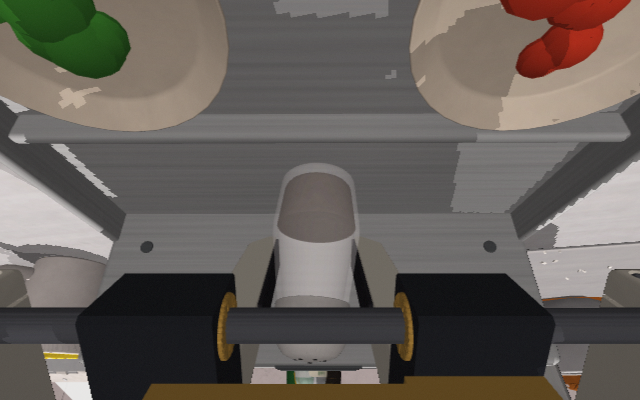

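View pics/l_side.png

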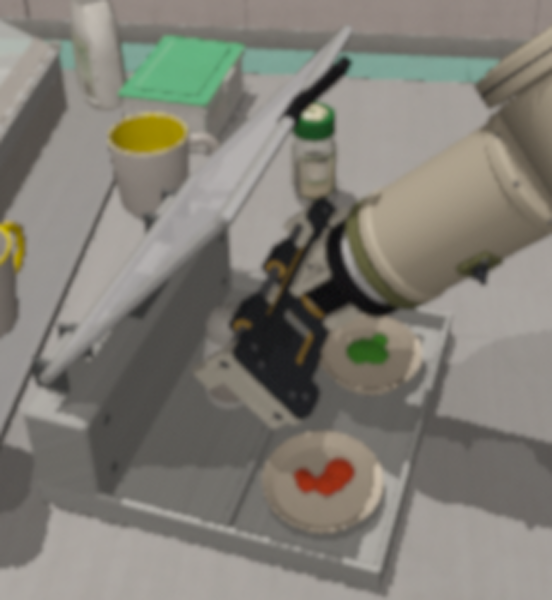

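The shaker stands clear of the divider, and the guard is untouched at 50.2°. Lowering the last few mm.

Call:
arm_command --steps '[[[0,0,0,0.1,0,0.1,200],[0,0,0,0.2,0,0.2,200],[0,0,0,0.3,0,0.3,200],[0,0,0,0.3,0,0.3,200],[0,0,0,0.3,0,0.3,200]]]'

```text
time_s: 17.88
tool_pos: [0.6947, 0.0658, 0.0413]
ee_rot: [0.265, 2.342, -0.111]
contact_force: [-2.0, -1.5, 4.4]
finger_gap: 0.0384
```

Call:
arm_command --steps '[[[0,0,0,0,0,0,50],[0,0,0,0,0,0,50],[0,0,0,0,0,0,50],[0,0,0,0,0,0,50],[0,0,0,0,0,0,50],[0,0,0,0,0,0,50]]]'

```text
time_s: 18.62
tool_pos: [0.6943, 0.0658, 0.0407]
ee_rot: [0.265, 2.343, -0.111]
contact_force: [0.0, 0.3, 0.5]
finger_gap: 0.0744
```

Run:
```python
from kin import *
s=r.state(); print(s['finger_gap'],s['contact_force'])
im,d=optics.get_image('wrist'); save('m_wrist',im)
```

```text
0.07435565989498999 [0.01447319 0.25052289 0.49648707]
```

View pics/m_wrist.png

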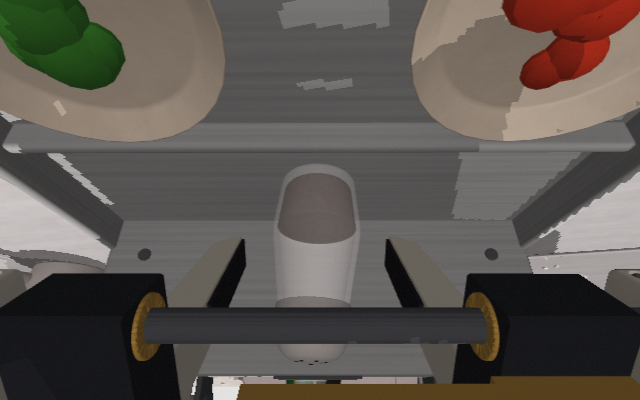

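The shaker is standing, centred at column 316, with the fingers clear of it. Backing out along the tool axis.

Call:
arm_command --steps '[[[0,0,0,0,0,-2,50],[0,0,0,0,0,-4.5,50],[0,0,0,0,0,-7,50],[0,0,0,0,0,-10,50],[0,0,0,1,0,-13,50],[0,0,0,1,5,-14,50],[0,0,0,1,5,-14,50]]]'

```text
time_s: 19.55
tool_pos: [0.6028, 0.1417, 0.1348]
ee_rot: [0.261, 2.34, -0.106]
contact_force: [-0.1, 0.2, 0.2]
finger_gap: 0.0749
```

Run:
```python
from kin import *
q=np.load('q.npy')
s=r.state(); print(s['finger_gap'],s['contact_force'],s['tool_pos'],s['joint_positions'].round(2))
im,d=optics.get_image('wrist'); save('n_wrist',im)
o=optics.outline_of('wrist','salt_center'); print([(x['conf'],x['box']) for x in o])
V,U=np.mgrid[:400,:640]
if o:
    p=world('wrist',U,V,d,s)[o[0]['mask']&(d>0)]; b=p[(p[:,2]>.02)&(p[:,2]<.07)]
    f=least_squares(lambda c:np.linalg.norm(b[:,:2]-c,axis=1)-.022,np.median(b[:,:2],0)+[.015,0],loss='soft_l1',f_scale=.002); e=f.x-q[:2]; c,sn=np.cos(q[2]),np.sin(q[2])
    print('salt tray xy',e[0]*c+e[1]*sn,-e[0]*sn+e[1]*c,'ztop',np.percentile(p[:,2],98))
im=gangle('side',q); save('n_side',cv2.resize(im[130:380,180:410],None,fx=2.4,fy=2.4,interpolation=cv2.INTER_CUBIC)); gangle('top',q)
```

```text
0.07494180717164857 [-0.06568714  0.21676316  0.24980108] [0.60278183 0.14174338 0.13479162] [ 0.4  -0.25  2.23 -0.78  0.63 -0.43]
[(0.78, [229.3, 144.5, 48.5, 103.4]), (0.65, [0.6, 0.0, 476.4, 400.0]), (0.56, [163.8, 284.9, 253.5, 115.1])]
salt tray xy 0.03127230863140692 -0.0006757438035698933 ztop 0.09624165275223788
side 1307 median a 50.97 plane angle 50.23 ny 0.004 off 0.0019
top 909 median a 51.15 plane angle 50.24 ny 0.005 off 0.0023
```

View pics/n_wrist.png

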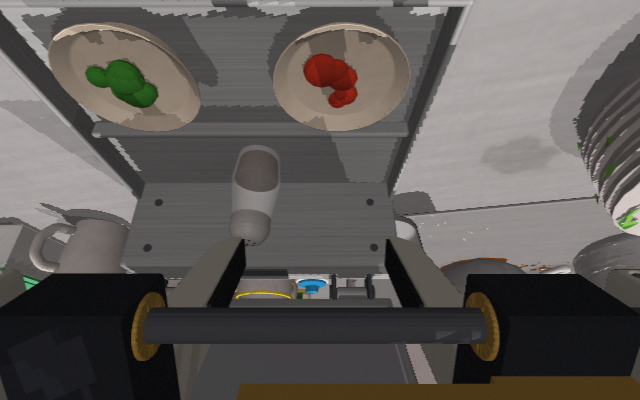

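View pics/n_side.png

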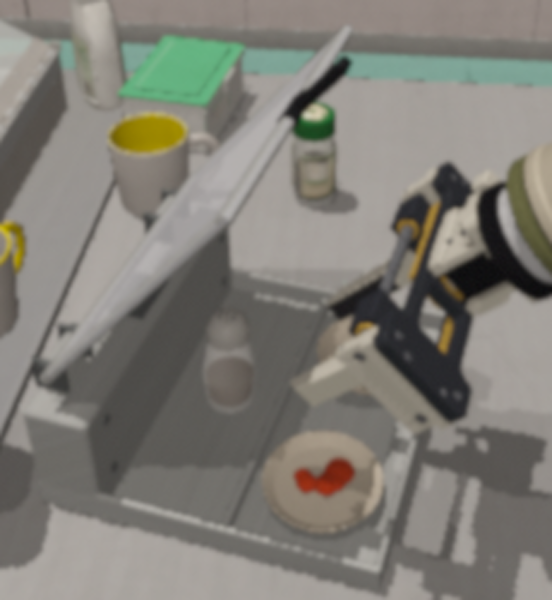

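The salt stands upright in the rear row, at (228,365) in the crop and at tray x = 31 mm, y = −1 mm. The guard reads 50.2° and the gripper is touching nothing, so I'll hand in.

```bash
python3 -c "
from h import *
print(order.job_done())"
```

```text
the job is handed in; nothing more can be done
None
```

The job is done and handed in at about 20 s of the 64 s allowed; no verdict was reported.

**Guard:** It was already open about 28° at the start. I gripped it by the tab, raised it along its arc and let go. It then held by itself at 50.2° (side and top depth plane fits), and read the same after the salt was placed. A cruder estimate, the median angle about the hinge, gave 51.0–51.15°. I trusted the plane fit, because the median is skewed by a roughly 2 mm offset in the assumed hinge position.

**Salt shaker:** I gripped it upright with the tool tilted 45°, brought it in under the guard and set it on the rear-row floor. The last check put it at tray x = 31 mm, y = −1 mm, with its top at about 96 mm as expected on the 6 mm floor, so it stands upright and clear of divider and housing.

**Other checks:**
- The gripper is clear of everything, with contact force about 0 N.
- I never touched the pepper jar; in the last side picture it stands where it was.
- One reading disagreed: the gripper read 38.5 mm on the shaker instead of its 44 mm diameter. The hold was steady all the way.

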